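# Load the till tray with coin rolls from the locked carrier

## Task

The three coin rolls are locked in the metal carrier: push back the black thumb lever at the end of the keeper bar so that its pawl lifts, and slide the bar back clear of the rolls. Then move the rolls one by one into the grey cradles of the till tray, each into the cradle made for its length (shortest roll in the shortest cradle, longest in the longest), so that every roll lies properly seated along its trough.

Things in the scene. Friction and masses are not known exactly. Their poses are not given: they have to be found in the camera images.
- roll_short_mid (a point): middle of the shortest coin roll: a paper-wrapped cylinder 21 mm in diameter, 62 mm long, brown paper with a white band, lying with its length along this point's y axis (x and z turn as it rolls). Starts in one of the carrier's three wells, its middle 17.6 mm above the counter.
- roll_thick_mid (a point): middle of the middle-length (and thickest) coin roll: a paper-wrapped cylinder 26.6 mm in diameter, 74 mm long, mustard paper with a white band, lying with its length along this point's y axis (x and z turn as it rolls). Starts in one of the carrier's three wells, its middle 20.7 mm above the counter.
- roll_long_mid (a point): middle of the longest coin roll: a paper-wrapped cylinder 24 mm in diameter, 92 mm long, grey-blue paper with a white band, lying with its length along this point's y axis (x and z turn as it rolls). Starts in one of the carrier's three wells, its middle 19.2 mm above the counter.
- cradle_short: shortest of the 3 fixed grey cradles side by side in the black till tray, 86 mm long (x), 37 wide (y), for the shortest roll, laid along x. V saddles (31 mm mouth) at both ends centre it; 8 mm play to each end wall; middle 40 mm open for fingers, floor 4 mm above the origin. Origin: centre of underside, 4 mm above the counter. Seated, the roll's middle is 17.8 mm above it.
- cradle_thick: middle-length of the 3 fixed grey cradles side by side in the black till tray, 98 mm long (x), 42.6 wide (y), for the middle-length roll, laid along x. V saddles (36.6 mm mouth) at both ends centre it; 8 mm play to each end wall; middle 40 mm open for fingers, floor 4 mm above the origin. Origin: centre of underside, 4 mm above the counter. Seated, the roll's middle is 21.2 mm above it.
- cradle_long: longest of the 3 fixed grey cradles side by side in the black till tray, 116 mm long (x), 40 wide (y), for the longest roll, laid along x. V saddles (34 mm mouth) at both ends centre it; 8 mm play to each end wall; middle 40 mm open for fingers, floor 4 mm above the origin. Origin: centre of underside, 4 mm above the counter. Seated, the roll's middle is 19.6 mm above it.
- carrier: the fixed aluminium carrier: plate with two side rails 31 mm high, 216 mm wide over all; origin on the counter under the middle well, z up, x the way the keeper bar slides back. Wells, lengths along x, have their middles at x = 0, y = -56, 0, +56 mm; in each the middle 42 mm is open for fingers, floor 5 mm up. A roll rests on V saddles at the well's ends.
- thumb_lever (a point): front face centre of the black ribbed thumb pad (20 wide, 22 tall, 8 mm thick) at the bar's right end; at rest x = 10, y = -109, z = 63.5 mm in the carrier's frame, its axes parallel to the carrier's. Pushed along +x with 3 to 6 N the pad first tips up to 13 mm (0.45 rad, pin 30 mm below), lifting the pawl, then takes the bar back with it. Sprung: let go, it rises and the bar stays.
- keeper (a joint): slide of the keeper bar (16 mm deep, underside 35 mm, top 47 mm up) across all three rolls, front edge 8 mm behind their middles; 0 = locked, 0.058 m = fully back at its stop, clear of every roll from 0.046 m. The ratchet stops it from sliding back (+x) unless the lever is pushed.
Things that resemble listed ones, but are neither listed nor needed, are in the scene too. What is shaped like the part that bears roll_short_mid but pink or purple is not meant.

How it is judged:
By the outcome, as a careful person would: the job done as asked, in the order asked, and still so for the second after the job is handed in, with the robot touching nothing.
It also fails if it takes over 96 s, if anything falls off the work surface, if the arm or the gripper's body presses on something with over 40 N, if the wrist force passes 120 N, or if a joint passes its speed limit or range.

## Robot

A 6-joint arm with a two-finger parallel gripper is mounted at the origin on a cart in front of the work surface, level with it; the furniture and walls round the work are solid. World frame = base frame: x ahead of the robot, y to its left, z up, the work surface at z = 0. Lengths are in mm, angles in rad, forces in N, time in s.
With the tool pointing down it reaches from about 325 to 900 mm from the base axis. Payload 6.1 kg.
Tool frame: the origin (TCP) lies on the centre line of the jaws, within the pads' length; the fingertips stand 17 mm ahead of it and the grasp point (between the pads) lies 2 mm behind it; z points along the fingers, y is the line along which they close (so a half turn about z gives the same grasp; the last joint's range is limited). The gripper opens to 85 mm and grips with 20 to 120 N. Pads are 22 mm wide; open, the fingers measure 114 mm over their backs; the gripper's body (76 mm by 85 mm) begins 54 mm behind the grasp point. The pads swing forward as they close: fully open they stand 13 mm farther back than shut.
Start: joints at [1.138, 0.22, 1.526, -0, 1.395, -0.126], TCP at [188.754, 595.808, 248.3] pointing down, gripper open.
Joint ranges: [-2.98, 2.98], [-0.91, 2.08], [0.09, 2.57], [-1.24, 4.39], [0.2, 2.65], [-2.68, 2.68]. Speed limits (rad/s): [2.57, 2.57, 3.01, 3.14, 3.14, 3.14].

## Interface

Orientations are given as a unit quaternion [w, x, y, z].
In Python, from station import status, viewer, manip gives the robot as it stands. The module is installed in compiled form; this text tells all that it offers.
- The arm moves only by the tool drive_tool, never from a script. Its arguments are lists of equal length, an entry for each row: "xyz": the shift along the tool's x, y, z in m, a list of three; "yaw": the turn about the tool's z in rad. A call has 1 to 10 rows; each row is the pose to reach, as a shift and turn from the pose commanded when the call began, along the tool's axes at that moment; what a row does not reach only later rows make up. A row lasts 1/12 s, in which the tool goes at most 41.7 mm and 7.16 degrees, less where a joint would pass 70% of its speed; a pose out of reach is approached as far as the arm can. A call with a gripper value outside its range is refused whole. "grip" is the finger opening in m, from 0 to 0.0854, set as the call begins (left out, the last holds). The fingers move at their own pace and stop on an object; "grip_force" is the grip in N (left out, the last holds). Time passes only in rows, so rows that repeat a pose let the fingers close. It gives the time, the measured TCP pose, the force, the opening and the grip force at its end, in the units of the state.
- status.get_obs(): the state, without advancing time (a new reading comes with each control period).
- viewer.read_camera(name): name is "scene" or "top" or "wrist"; returns (picture, depth): 384x512x3 uint8, red, green, blue; 384x512 float32, mm along the optical axis (not along the pixel's ray), 0 where there is no reading.
- viewer.camera_info(name): a dict with "fov_y" (degrees; the focal length in pixels is half the picture's height over the tangent of half this angle, whatever the lens; pixels are square), "cx", "cy" (the principal point, pixels), "eye" and "orientation" of the camera in the world. Camera axes: x right, y up, looking along -z (the intrinsics and any distortion apply to the point x, -y, -z); pixel columns grow to the right and rows downward; lengths in mm; the calibration is good to about 2 mm. The wrist camera is an equidistant fisheye: a pixel r from the principal point sees the ray r / f radians off the axis. A picture is of the moment at which its call begins: read the wrist's pose just before it. camera_info takes no time and is no camera call; for the wrist camera it gives the pose at the moment of the call.
- manip.finish_job(): hands the job in; it is judged then, once.
The state is a dict: "time_s": time; "joint_positions": joint angles; "joint_velocities": joint speeds; "joint_efforts": joint torques, N m; "ee_pos": TCP position; "tool_rot": TCP orientation; "contact_force": force on the tool from outside, world axes, zero at the start; "moment": the same for the moment, N m; "finger_gap": finger opening in mm; "grasp_force": force on a finger pad.
Only numpy, scipy, OpenCV 4.12 (cv2) and the standard library are available. Lean on these libraries where they do the work, as an engineer would, in place of code of your own. Each camera call takes 0.05 s, during which the arm holds its last target. There are 200 camera calls.

## Working session

There is one attempt and no reset: what is moved stays moved. The work goes in short steps, Python scripts to look and compute and a tool call to move; the robot and the scene stay as the last step left them, time stands still between calls to the robot, and variables do not carry over. Pictures are saved under pics/ and viewed, at most 14 in all, crops included, and the job is handed in when it is done.

Besides the shell and the picture viewer there is one more tool, called after "Call:" as name(argument=value, ...) on one line, values as JSON. drive_tool: Moves the arm, as the interface text tells. Its arguments: {"type":"object","properties":{"xyz":{"type":"array"},"yaw":{"type":"array"},"grip":{"type":"number"},"grip_force":{"type":"number"}},"required":["xyz","yaw"]}

```bash
mkdir -p pics
cat > h.py <<'E'
import numpy as np, cv2
from station import status, viewer, manip
from scipy.spatial.transform import Rotation as R
def rot(q): return R.from_quat([q[1],q[2],q[3],q[0]]).as_matrix()
def grab(n,f):
    i=viewer.camera_info(n); p,d=viewer.read_camera(n)
    cv2.imwrite(f'pics/{f}.png',p[:,:,::-1]); np.savez(f'pics/{f}.npz',p=p,d=d,i=np.array(i,dtype=object)); return p,d,i
def load(f):
    z=np.load(f'pics/{f}.npz',allow_pickle=True); return z['p'],z['d'],z['i'].item()
def ray(i,u,v,wrist=False):
    f=192/np.tan(np.radians(i['fov_y']/2)); x=(u-i['cx'])/f; y=(v-i['cy'])/f
    if wrist:
        r=np.hypot(x,y); s=np.sin(r)/max(r,1e-9); c=np.array([x*s,-y*s,-np.cos(r)])
    else: c=np.array([x,-y,-1.])
    return rot(i['orientation'])@c
def onz(i,u,v,z,wrist=False):
    r=ray(i,u,v,wrist); e=np.array(i['eye']); return e+r*(z-e[2])/r[2]
def bydepth(i,d,u,v,wrist=False):
    r=ray(i,u,v,wrist); fw=rot(i['orientation'])@np.array([0,0,-1.]); return np.array(i['eye'])+r*d[int(v),int(u)]/(r@fw)
def crop(f,x0,y0,x1,y1,s):
    im=cv2.imread(f'pics/{f}.png')[y0:y1,x0:x1]; cv2.imwrite(f'pics/{f}_c{x0}_{y0}.png',cv2.resize(im,None,fx=s,fy=s,interpolation=cv2.INTER_CUBIC))
E
python3 - <<'E'
from h import *
ims=[]
for n in ['scene','top','wrist']:
    p,d,i=grab(n,n+'0'); print(n,i); ims.append(p)
print(status.get_obs())
a=np.zeros((600,800,3),np.uint8)
c=cv2.resize(np.hstack(ims[:2]),(800,300)); a[:300]=c; a[300:,:400]=cv2.resize(ims[2],(400,300))
cv2.imwrite('pics/all0.png',a[:,:,::-1])
E
```

```text
scene {'fov_y': 55.19896592924596, 'cx': 261.9717880420198, 'cy': 187.59722025362777, 'eye': array([626.99266832, 563.64248248, 629.36389588]), 'orientation': array([0.07803888, 0.03839654, 0.39588535, 0.91417199])}
top {'fov_y': 52.133662138484155, 'cx': 251.65952292435202, 'cy': 191.491564998525, 'eye': array([443.99562877, -29.70588818, 922.64269588]), 'orientation': array([-0.69567739, -0.0262529 ,  0.02283828,  0.71751109])}
wrist {'fov_y': 65.70646984690485, 'cx': 254.78233945438015, 'cy': 185.323065210044, 'eye': array([110.11146954, 620.3720284 , 373.34444017]), 'orientation': array([ 0.79583267, -0.13275154, -0.09618402,  0.5829031 ])}
{'time_s': 0.15, 'joint_positions': array([ 1.13791399e+00,  2.21083245e-01,  1.52734325e+00,  1.02701787e-05,
        1.39468681e+00, -1.26106862e-01]), 'joint_velocities': array([ 0.00160112, -0.00191584, -0.00479447,  0.00267902, -0.00141883,
        0.00165913]), 'joint_efforts': array([ 9.53387680e-04, -4.97487652e+01, -3.89902675e+01, -3.05494341e-04,
        7.24855025e-03, -1.88012388e-05]), 'ee_pos': array([188.56233816, 595.42115531, 247.42948659]), 'tool_rot': array([-2.14609303e-04,  1.52787812e-01,  9.88258724e-01, -7.29425040e-04]), 'contact_force': array([-0.02855146,  0.21710858,  0.94272345]), 'moment': array([-0.00667994, -0.01082785,  0.00776132]), 'grasp_force': 0.0, 'finger_gap': 85.35457086019564}
```

View pics/all0.png

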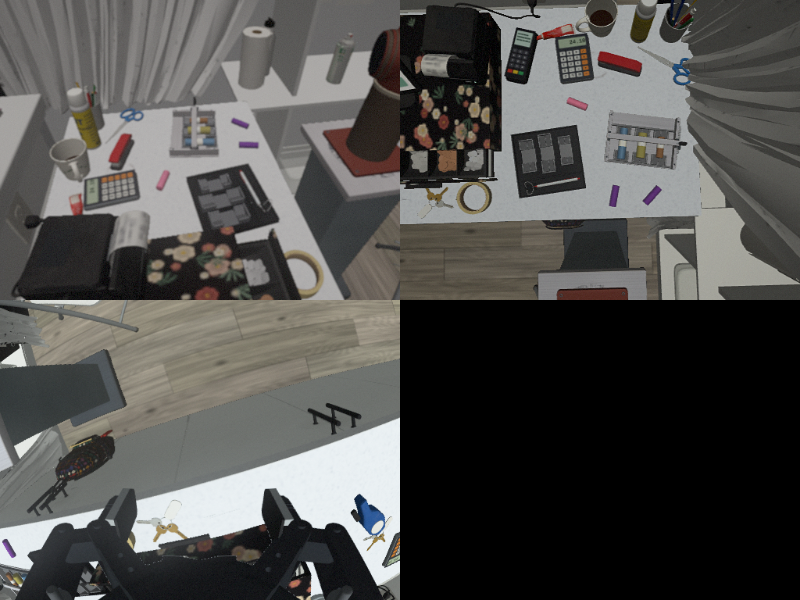

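Run:
```python
from h import *
crop('top0',130,125,380,270,3.2)
crop('scene0',200,120,380,310,3.1)
```

```text
(no output)
```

View pics/top0_c130_125.png

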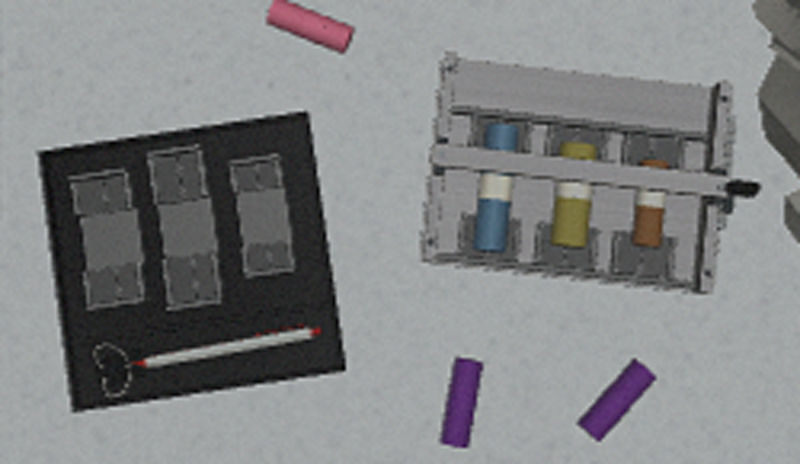

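View pics/scene0_c200_120.png

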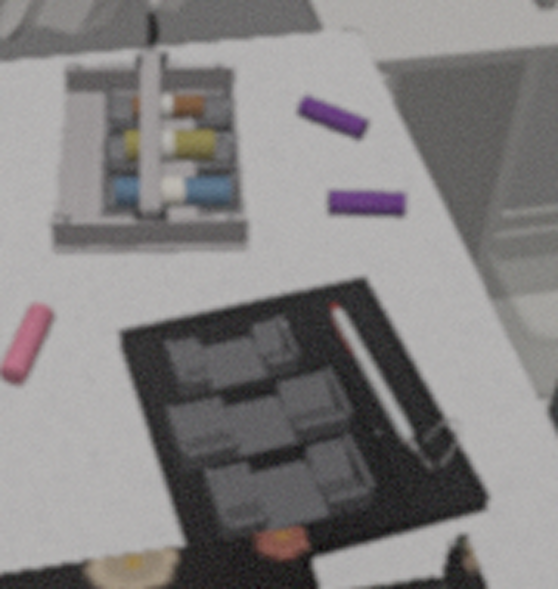

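Run:
```python
from h import *
p,d,i=load('top0')
def q(u,v,z): return onz(i,130+u/3.2,125+v/3.2,z).round(1)
print('depth table',[bydepth(i,d,130+u/3.2,125+v/3.2).round(1) for u,v in [(370,300),(400,50),(200,30)]])
print('rails(z31)', {n:q(*c,31) for n,c in dict(LF=(426,262),LB=(447,55),RF=(713,292),RB=(732,85)).items()})
print('rail depth',[bydepth(i,d,130+u/3.2,125+v/3.2).round(1) for u,v in [(436,200),(708,250)]])
print('rolls: ends', {n:[q(*a,z),q(*b,z)] for n,a,b,z in [('long',(502,124),(489,250),19),('thick',(579,142),(569,247),21),('short',(655,160),(647,245),18)]})
print('lever',q(743,189,70), bydepth(i,d,130+743/3.2,125+189/3.2), 'bar', bydepth(i,d,130+550/3.2,125+164/3.2))
for n,c in dict(thick=[(72,178),(130,171),(142,300),(88,308)],long=[(150,155),(203,148),(217,303),(168,309)],short=[(232,162),(280,156),(293,270),(247,275)]).items():
    a=np.array([q(*k,20) for k in c]); m=a.mean(0); ax=(a[0]+a[1]-a[2]-a[3]); print(n,m.round(1),np.degrees(np.arctan2(ax[1],ax[0])).round(1),np.linalg.norm(ax)/2,np.linalg.norm(a[0]+a[3]-a[1]-a[2])/2)
    print([bydepth(i,d,130+k[0]/3.2,125+k[1]/3.2)[2].round(1) for k in c])
```

```text
depth table [array([444.6, -10.1,  -1.8]), array([628.8, -37.9,   2. ]), array([ 6.491e+02,  1.105e+02, -4.000e-01])]
rails(z31) {'LF': array([470.3, -51.3,  31. ]), 'LB': array([618.2, -71.2,  31. ]), 'RF': array([ 442.8, -253.5,   31. ]), 'RB': array([ 590. , -274.3,   31. ])}
rail depth [array([514.2, -59.9,  30.6]), array([ 472.6, -251.3,   31.3])]
rolls: ends {'long': [array([ 568.8, -109.9,   19. ]), array([477.8, -97.2,  19. ])], 'thick': [array([ 553.7, -164.7,   21. ]), array([ 478.1, -154.5,   21. ])], 'short': [array([ 539.2, -219.5,   18. ]), array([ 478., -211.,   18.])]}
lever [ 512.1 -267.5   70. ] [ 511.68916506 -266.13649426   74.84745332] bar [ 535.8979082  -140.19565455   44.87635167]
thick [494.2 176.8  20. ] 5.3 94.09841922157878 40.657256424899124
[np.float64(29.4), np.float64(16.6), np.float64(24.8), np.float64(25.1)]
long [500.1 121.6  20. ] 4.8 112.24429829617178 37.070372266811674
[np.float64(24.9), np.float64(11.6), np.float64(26.4), np.float64(25.6)]
short [507.6  64.8  20. ] 5.6 82.69764204619136 34.12345234585738
[np.float64(21.3), np.float64(5.0), np.float64(23.7), np.float64(27.4)]
```

Run:
```python
from h import *
p,d,i=load('top0')
P=np.array([[bydepth(i,d,u,v) if d[v,u]>0 else [np.nan]*3 for u in range(0,512,2)] for v in range(0,384,2)])
Q=P.reshape(-1,3); Q=Q[~np.isnan(Q[:,0])]
print('max z by cell; rows x 350..750, cols y 500..-400 step 50')
for x in range(100,750,50):
    print(x,[int(max([z for z in Q[(abs(Q[:,0]-x-25)<25)&(abs(Q[:,1]-y+25)<25)][:,2]],default=-1)) for y in range(500,-400,-50)])
m=Q[(Q[:,1]<-285)&(Q[:,2]>20)&(Q[:,0]>400)&(Q[:,0]<650)]
for x in range(400,650,25):
    k=m[abs(m[:,0]-x-12)<13]
    for z0 in (20,100,200): 
        kk=k[(k[:,2]>z0)&(k[:,2]<z0+100)]; print(x,z0,kk[:,1].max().round() if len(kk) else None,end='; ')
    print()
```

```text
max z by cell; rows x 350..750, cols y 500..-400 step 50
100 [-906, -902, -908, -911, -911, -911, 1, 2, 13, 12, 13, 13, 3, 3, -906, -720, -32, -32]
150 [-909, -908, -910, -911, -1, -1, -6, -3, -1, -8, -3, -2, 3, -26, -902, -693, -32, -32]
200 [-1, -1, -1, -1, -1, -1, -227, -219, -218, -278, -1, -1, -1, -1, -1, -654, -32, -30]
250 [-1, -1, -1, -1, -1, -1, -224, -49, -48, -262, -1, -1, -1, -1, -1, -1, 465, -31]
300 [4, 2, 25, 26, 2, 3, 3, 2, 2, 2, 2, 21, 2, 20, 4, 3, 484, -33]
350 [7, 7, 26, 25, 26, 19, 47, 19, 18, 18, 2, 24, 3, 23, 20, 478, 493, -1]
400 [98, 98, 98, 99, 98, 19, 27, 27, 25, 17, 2, 4, 3, 3, 32, 450, 489, -1]
450 [53, 65, 68, 50, 73, 18, 26, 22, 25, 26, 27, 33, 34, 36, 34, 518, 510, -1]
500 [109, 110, 110, 112, 109, 29, 28, 22, 24, 20, 4, 50, 51, 49, 50, 420, 503, -1]
550 [110, 110, 111, 109, 110, 20, 18, 29, 25, 18, 3, 48, 33, 37, 18, 390, 517, -1]
600 [127, 116, 111, 110, 112, 3, 3, 2, 15, 24, 10, 32, 7, 7, 5, 404, 516, -1]
650 [185, 227, 263, 264, 262, 4, 3, 3, 21, 23, 2, 4, 3, 3, 4, 366, 506, -1]
700 [125, 236, 260, 261, 258, 35, 36, 3, 20, 20, 18, 9, 47, 43, 3, 420, 460, -1]
400 20 None; 400 100 -304.0; 400 200 -298.0; 
425 20 None; 425 100 -301.0; 425 200 -294.0; 
450 20 -299.0; 450 100 -292.0; 450 200 -289.0; 
475 20 -297.0; 475 100 -287.0; 475 200 -285.0; 
500 20 -289.0; 500 100 -285.0; 500 200 -286.0; 
525 20 -285.0; 525 100 -285.0; 525 200 -287.0; 
550 20 -285.0; 550 100 -285.0; 550 200 -286.0; 
575 20 -285.0; 575 100 -286.0; 575 200 -292.0; 
600 20 -286.0; 600 100 -285.0; 600 200 -290.0; 
625 20 -286.0; 625 100 -287.0; 625 200 -297.0;
```

Run:
```python
from h import *
for f in ('top0','scene0'):
    p,d,i=load(f); print(f)
    Q=np.array([bydepth(i,d,u,v) for u in range(512) for v in range(384) if d[v,u]>0])
    m=Q[(Q[:,1]<-150)&(Q[:,1]>-600)&(Q[:,2]>85)]
    for x in range(400,650,25):
        k=m[abs(m[:,0]-x-12)<13]; print(x,[(z0,*np.percentile(kk[:,1],[50,97,100]).round()) for z0 in (85,115,150,200,300,400) if len(kk:=k[(k[:,2]>z0)&(k[:,2]<z0+50)])])
```

```text
top0
400 [(150, np.float64(-306.0), np.float64(-304.0), np.float64(-303.0)), (200, np.float64(-312.0), np.float64(-306.0), np.float64(-306.0)), (300, np.float64(-297.0), np.float64(-295.0), np.float64(-294.0)), (400, np.float64(-300.0), np.float64(-296.0), np.float64(-295.0))]
425 [(85, np.float64(-303.0), np.float64(-301.0), np.float64(-301.0)), (115, np.float64(-305.0), np.float64(-301.0), np.float64(-301.0)), (150, np.float64(-310.0), np.float64(-304.0), np.float64(-303.0)), (200, np.float64(-317.0), np.float64(-295.0), np.float64(-294.0)), (300, np.float64(-295.0), np.float64(-294.0), np.float64(-293.0)), (400, np.float64(-314.0), np.float64(-301.0), np.float64(-298.0))]
450 [(85, np.float64(-303.0), np.float64(-300.0), np.float64(-299.0)), (115, np.float64(-307.0), np.float64(-302.0), np.float64(-301.0)), (150, np.float64(-311.0), np.float64(-292.0), np.float64(-292.0)), (200, np.float64(-293.0), np.float64(-290.0), np.float64(-290.0)), (300, np.float64(-301.0), np.float64(-293.0), np.float64(-291.0)), (400, np.float64(-318.0), np.float64(-312.0), np.float64(-309.0))]
475 [(85, 
[... 5462 characters left out ...]
, np.float64(-293.0))]
600 [(85, np.float64(-294.0), np.float64(-284.0), np.float64(-281.0)), (115, np.float64(-299.0), np.float64(-288.0), np.float64(-285.0)), (150, np.float64(-301.0), np.float64(-292.0), np.float64(-289.0)), (200, np.float64(-300.0), np.float64(-290.0), np.float64(-289.0)), (300, np.float64(-303.0), np.float64(-299.0), np.float64(-298.0))]
625 [(85, np.float64(-297.0), np.float64(-290.0), np.float64(-286.0)), (115, np.float64(-295.0), np.float64(-288.0), np.float64(-287.0)), (150, np.float64(-298.0), np.float64(-288.0), np.float64(-287.0)), (200, np.float64(-301.0), np.float64(-297.0), np.float64(-294.0)), (300, np.float64(-308.0), np.float64(-296.0), np.float64(-294.0))]
```

Run:
```python
from h import *
p,d,i=load('wrist0'); o=status.get_obs(); T=rot(o['tool_rot']); t=np.array(o['ee_pos'])
print(T.round(3))
L=[]
for u in range(100,400):
  for v in range(220,384):
    if 0<d[v,u]<400: L.append(T.T@(bydepth(i,d,u,v,True)-t))
L=np.array(L); print(len(L)); k=L[(abs(L[:,1])<75)&(L[:,2]>-80)&(L[:,2]<60)&(abs(L[:,0])<40)]
for a in range(-75,75,5):
    q=k[(k[:,1]>=a)&(k[:,1]<a+5)]
    if len(q): print(a,len(q),np.percentile(q[:,2],[50,95,100]).round(1),q[:,0].min().round(1),q[:,0].max().round(1))
```

```text
[[-0.953  0.302 -0.001]
 [ 0.302  0.953 -0.001]
 [ 0.    -0.002 -1.   ]]
24271
-65 314 [-51.3 -39.9 -37.3] -13.8 7.2
-60 569 [-49.3 -16.   -5. ] -8.7 12.0
-55 672 [-45.8  -8.7  -2.8] -13.4 13.3
-50 890 [-37.1  -5.5   0.5] -13.6 13.5
-45 1726 [-24.9  -0.9   4.6] -13.6 16.8
-40 531 [-63.5 -48.4 -45.5] -8.9 17.1
-35 736 [-65.8 -55.8 -52.6] 7.4 17.9
-30 902 [-71.1 -60.6 -56.3] 7.7 17.9
-25 606 [-72.2 -64.7 -60.8] 8.2 18.9
-20 596 [-71.8 -60.7 -55.8] 8.0 19.8
-15 773 [-67.4 -56.9 -55.2] 7.7 19.9
-10 886 [-68.8 -57.6 -55.3] 7.5 12.2
-5 923 [-70.1 -58.9 -56. ] 8.0 12.2
0 883 [-70.  -58.7 -56.2] 7.9 12.2
5 887 [-68.8 -57.5 -55.9] 8.0 18.9
10 760 [-67.3 -57.1 -54.9] 7.8 20.2
15 601 [-72.1 -60.8 -55.2] 7.7 20.1
20 605 [-72.  -64.3 -60.1] 7.9 18.8
25 908 [-70.7 -60.2 -55.8] 8.6 18.0
30 729 [-65.7 -56.  -52.7] 7.3 17.5
35 522 [-63.2 -48.3 -44.2] -8.9 17.4
40 1749 [-25.   -1.    4.3] -15.9 16.2
45 858 [-37.7  -5.8  -0.2] -13.6 14.0
50 696 [-46.   -8.9  -1.7] -12.8 13.2
55 232 [-48.4 -11.6  -5.7] -8.1 11.6
```

```bash
cat >> h.py <<'E'
def go(x,y,z,ang):
    "shift in tool axes (m) and yaw from measured pose; ang = world direction of tool y, rad"
    o=status.get_obs(); T=rot(o['tool_rot']); t=np.array(o['ee_pos'])
    s=T.T@(np.array([x,y,z])-t); a=np.arctan2(T[1,1],T[0,1]); w=-(ang-a); w=(w+np.pi)%(2*np.pi)-np.pi
    print('shift',(s/1000).round(4),'yaw',round(w,4),'| at',t.round(1),round(a,4),'t',round(o['time_s'],2))
C0=np.array([516.,-159.6]); CA=np.radians(-7.8)
def loc(x,y): c,s=np.cos(CA),np.sin(CA); return C0+np.array([c*x-s*y,s*x+c*y])
E
python3 - <<'E'
from h import *
i=load('wrist0')[2]; T=rot(status.get_obs()['tool_rot'])
print('cam fwd in tool',T.T@rot(i['orientation'])@[0,0,-1], 'eye in tool', T.T@(i['eye']-status.get_obs()['ee_pos']), 'up',T.T@rot(i['orientation'])@[0,1,0])
go(*loc(-45,-49),240,np.pi/2+CA)
E
```

```text
cam fwd in tool [-3.23618940e-01 -1.39454286e-04  9.46187488e-01] eye in tool [ 8.23483403e+01 -9.50361347e-02 -1.25898380e+02] up [ 9.46187497e-01 -9.44143391e-05  3.23618930e-01]
shift [-0.5041 -0.6768  0.0083] yaw -0.1706 | at [188.6 595.4 247.4] 1.264 t 0.15
```

Call:
drive_tool(xyz=[[-0.02, -0.027, 0], [-0.045, -0.06, 0], [-0.07, -0.094, 0], [-0.095, -0.127, 0], [-0.12, -0.16, 0], [-0.144, -0.193, 0], [-0.168, -0.226, 0], [-0.192, -0.259, 0], [-0.216, -0.292, 0], [-0.24, -0.325, 0]], yaw=[-0.01, -0.02, -0.035, -0.05, -0.065, -0.08, -0.1, -0.12, -0.14, -0.17])

```text
time_s: 0.98
ee_pos: [319.3, 211.8, 248.2]
tool_rot: [0.0, 0.067, 0.998, 0.0]
contact_force: [0.8, -0.5, 0.7]
finger_gap: 85.8
grasp_force: 0.0
```

```bash
python3 -c "
from h import *
go(*loc(-45,-49),240,np.pi/2+CA)"
```

```text
shift [-0.1999 -0.3904  0.0082] yaw 0.0011 | at [319.3 211.8 248.2] 1.4357 t 0.98
```

Call:
drive_tool(xyz=[[-0.02, -0.039, 0.001], [-0.038, -0.074, 0.002], [-0.056, -0.109, 0.003], [-0.074, -0.144, 0.004], [-0.092, -0.18, 0.005], [-0.11, -0.215, 0.006], [-0.128, -0.25, 0.007], [-0.146, -0.285, 0.008], [-0.164, -0.32, 0.008], [-0.182, -0.355, 0.008]], yaw=[0, 0, 0, 0, 0, 0, 0, 0, 0, 0])

```text
time_s: 1.82
ee_pos: [451.3, -165.1, 240.0]
tool_rot: [-0.0, 0.069, 0.998, 0.0]
contact_force: [1.0, 0.8, -0.1]
finger_gap: 85.4
grasp_force: 0.0
```

Call:
drive_tool(xyz=[[-0.01, -0.02, 0], [-0.018, -0.035, 0], [-0.018, -0.035, 0], [-0.018, -0.035, 0]], yaw=[0, 0, 0, 0])

```text
time_s: 2.15
ee_pos: [464.0, -200.4, 239.7]
tool_rot: [-0.001, 0.069, 0.998, 0.0]
contact_force: [0.4, -0.1, -0.5]
finger_gap: 85.3
grasp_force: 0.0
```

```bash
python3 -c "
from h import *
grab('wrist','w1'); go(*loc(-45,-49),57,np.pi/2+CA)
cv2.imwrite('pics/w1b.png',cv2.resize(cv2.imread('pics/w1.png'),(768,576)))"
```

```text
shift [-0.0014 -0.0024  0.1828] yaw -0.0012 | at [ 463.9 -199.6  239.8] 1.4335 t 2.2
```

View pics/w1b.png

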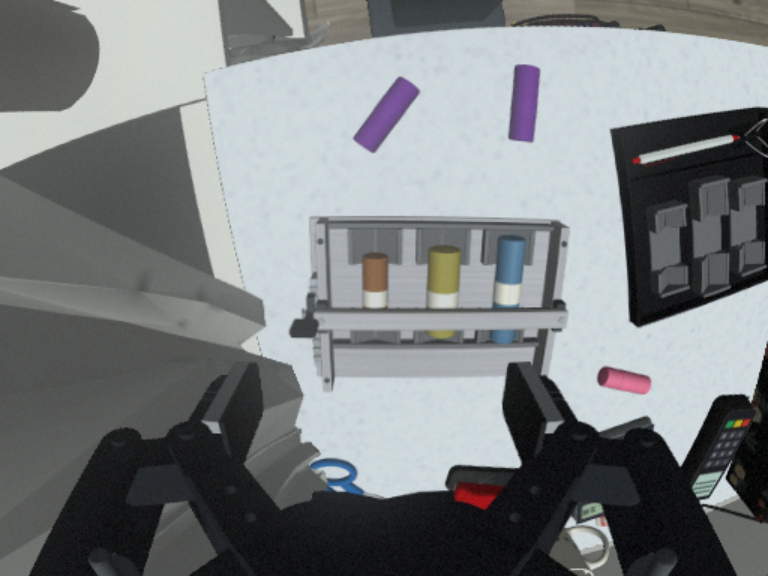

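```bash
cat >> h.py <<'E'
def tri(pairs):
    A=np.zeros((3,3)); b=np.zeros(3); rs=[]
    for i,u,v,w in pairs:
        r=ray(i,u,v,w); r/=np.linalg.norm(r); M=np.eye(3)-np.outer(r,r); A+=M; b+=M@i['eye']; rs.append((M,np.array(i['eye'])))
    x=np.linalg.solve(A,b); return x.round(1),[round(float(np.linalg.norm(M@(x-e))),1) for M,e in rs]
E
python3 - <<'E'
from h import *
p,d,i=load('w1'); pt,dt,it=load('top0')
W=lambda u,v:(i,u/1.5,v/1.5,True)
Tp=lambda u,v:(it,130+u/3.2,125+v/3.2,False)
for n,a,b in [('long front',(511,238),(489,250)),('thick front',(444,248),(569,247)),('short front',(375,255),(647,245)),('long band near edge',(508,283),(493,198)),('thick band',(443,291),(571,198)),('short band',(375,290),(648,205)),('lever',(303,326),(743,189)),('thick back',(440,337),(578,142)),('long back',(503,343),(502,124))]:
    print(n,tri([W(*a),Tp(*b)]),'wrist d',bydepth(i,d,a[0]/1.5,a[1]/1.5,True).round(1))
for n,a,z in [('sF',(375,256),18),('sbarside',(375,290),25)]: print(n,onz(i,a[0]/1.5,a[1]/1.5,z,True))
# lever face and curtain from wrist depth
Q=np.array([bydepth(i,d,u,v,True) for u in range(0,300) for v in range(0,384) if d[v,u]>0])
c,s=np.cos(CA),np.sin(CA); Lq=(Q[:,:2]-C0)@np.array([[c,-s],[s,c]])
k=(Lq[:,1]<-95)&(Lq[:,1]>-125)&(abs(Lq[:,0]-14)<25)&(Q[:,2]>55)&(Q[:,2]<80)
print('lever pts local',k.sum(),np.percentile(Lq[k],[2,50,98],axis=0).round(1),Q[k][:,2].max())
for z0 in range(20,200,20):
    m=(Q[:,2]>z0)&(Q[:,2]<z0+20)&(Q[:,1]<-265)&(Q[:,0]>530)&(Q[:,0]<620); print(z0,np.percentile(Q[m][:,1],[97,100]).round(1) if m.sum() else None,end=' ')
E
```

```text
long front (array([478. , -97. ,  24.4]), [0.4, 0.4]) wrist d [479.5 -96.   20.1]
thick front (array([ 477.9, -153.3,   29.8]), [0.1, 0.1]) wrist d [ 481.2 -152.2   18.7]
short front (array([ 477.3, -208.5,   27.7]), [0.6, 0.6]) wrist d [ 479.4 -208.4   18.7]
long band near edge (array([ 515.4, -101.5,   25.7]), [0.9, 0.9]) wrist d [ 513.7 -103.6   31.7]
thick band (array([ 513.3, -156.9,   29.4]), [0.9, 0.9]) wrist d [ 512.  -158.1   34.3]
short band (array([ 506.4, -211.9,   25.9]), [0.5, 0.5]) wrist d [ 505.7 -212.1   28.4]
lever (array([ 512.1, -267.2,   68.5]), [0.7, 0.7]) wrist d [ 510.7 -265.7   71.5]
thick back (array([ 552.8, -163.2,   32.4]), [1.0, 1.0]) wrist d [ 552.8 -164.1   33.6]
long back (array([ 567.5, -109.3,   32.2]), [0.8, 0.8]) wrist d [ 568.4 -109.8   31.5]
sF [ 480.43929089 -208.60047791   18.        ]
sbarside [ 506.97722857 -212.33065335   25.        ]
lever pts local 222 [[   8.4 -115.8]
 [  10.3 -106.7]
 [  16.1  -97.1]] 75.9124133904254
20 [-265.1 -265. ] 40 [-284.2 -283.9] 60 [-284.5 -283.5] 80 [-284.1 -281.6] 100 [-284.3 -283.2] 120 [-284.8 -283.8] 140 [-284.9 -284. ] 160 [-285.2 -284.2] 180 None
```

```bash
sed -i 's/C0=.*; CA/C0=np.array([516.,-158.6]); CA/' h.py; python3 -c "
from h import *
go(*loc(-20,-50),57,np.pi/2+CA)"
```

```text
shift [-0.0263 -0.0024  0.1828] yaw -0.0012 | at [ 463.9 -199.6  239.8] 1.4335 t 2.2
```

Call:
drive_tool(xyz=[[-0.01, -0.001, 0.03], [-0.02, -0.002, 0.065], [-0.026, -0.0024, 0.1], [-0.026, -0.0024, 0.135], [-0.026, -0.0024, 0.165], [-0.026, -0.0024, 0.183], [-0.026, -0.0024, 0.183], [-0.026, -0.0024, 0.183]], yaw=[0, 0, 0, 0, 0, 0, 0, 0])

```text
time_s: 2.87
ee_pos: [488.9, -204.4, 56.8]
tool_rot: [-0.001, 0.068, 0.998, 0.001]
contact_force: [-0.7, -0.2, 0.3]
finger_gap: 85.8
grasp_force: 0.0
```

Run:
```python
from h import *
go(*loc(50,-50),57,np.pi/2+CA)
a,_,_=grab('wrist','w2'); b,_,_=grab('top','t2')
cv2.imwrite('pics/c2.png',np.vstack([cv2.resize(a[130:340,60:460],(800,420)),cv2.resize(b[145:235,245:400],(310*1,180))  if 0 else cv2.copyMakeBorder(cv2.resize(b[145:235,245:400],(310,180)),0,0,0,490,0)])[:,:,::-1])
```

```text
shift [-0.0706 -0.001  -0.0004] yaw 0.0007 | at [ 488.9 -204.4   56.8] 1.4354 t 2.87
```

View pics/c2.png

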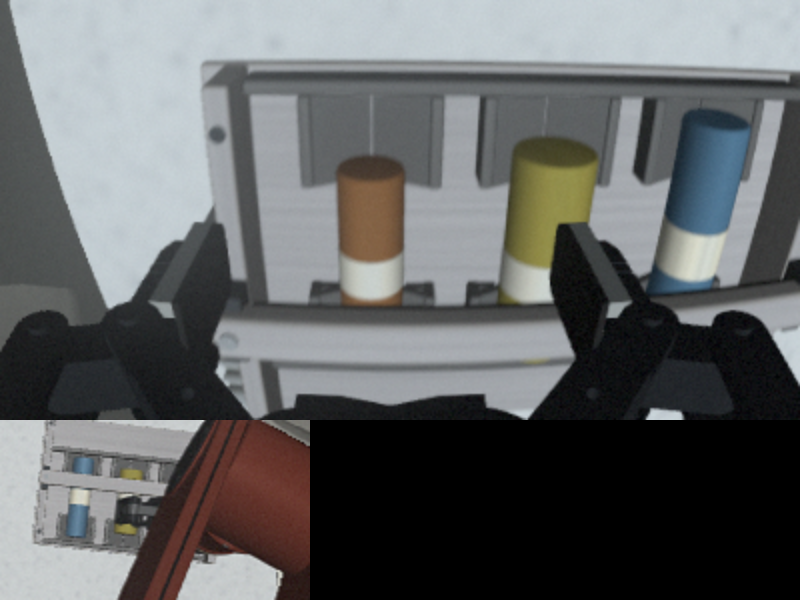

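Call:
drive_tool(xyz=[[-0.006, 0, 0], [-0.012, 0, 0], [-0.018, 0, 0], [-0.022, 0, 0], [-0.026, 0, 0], [-0.03, 0, 0], [-0.034, 0, 0], [-0.036, 0, 0], [-0.036, 0, 0]], yaw=[0, 0, 0, 0, 0, 0, 0, 0, 0])

```text
time_s: 3.72
ee_pos: [525.8, -211.1, 57.2]
tool_rot: [0.0, 0.068, 0.998, -0.0]
contact_force: [-2.8, -0.2, 1.9]
finger_gap: 85.3
grasp_force: 1.3
```

Run:
```python
from h import *
go(*loc(62,-49),57,np.pi/2+CA); print(status.get_obs()['contact_force'])
a,d,i=grab('wrist','w3'); 
Q=np.array([bydepth(i,d,u,v,True) for u in range(150,480) for v in range(230,384) if 0<d[v,u]<400])
c,s=np.cos(CA),np.sin(CA); L=(Q[:,:2]-C0)@np.array([[c,-s],[s,c]])
k=(Q[:,2]>42)&(Q[:,2]<50)&(L[:,1]>10)&(L[:,1]<90)&(L[:,0]>0); print(k.sum(),np.percentile(L[k,0],[2,50,98]))
```

```text
shift [-0.0452  0.0017  0.0002] yaw -0.0006 | at [ 525.8 -211.1   57.2] 1.434 t 3.72
[-2.76366216 -0.18651907  1.87367445]
2168 [24.29731331 29.74031364 39.5919402 ]
```

Call:
drive_tool(xyz=[[-0.005, 0, 0], [-0.01, 0, 0], [-0.015, 0.0005, 0], [-0.02, 0.001, 0], [-0.025, 0.0015, 0], [-0.028, 0.0015, 0], [-0.03, 0.0015, 0], [-0.03, 0.0015, 0]], yaw=[0, 0, 0, 0, 0, 0, 0, 0])

```text
time_s: 4.43
ee_pos: [555.6, -213.4, 57.0]
tool_rot: [-0.0, 0.068, 0.998, 0.0]
contact_force: [-3.8, -1.0, 0.3]
finger_gap: 85.3
grasp_force: 1.1
```

```bash
cat > bar.py <<'E'
from h import *
import sys
go(*loc(62,-49),57,np.pi/2+CA); print(status.get_obs()['contact_force'])
a,d,i=grab('wrist',sys.argv[1]); 
Q=np.array([bydepth(i,d,u,v,True) for u in range(150,480) for v in range(200,384) if 0<d[v,u]<400])
c,s=np.cos(CA),np.sin(CA); L=(Q[:,:2]-C0)@np.array([[c,-s],[s,c]])
k=(Q[:,2]>44)&(Q[:,2]<50)&(L[:,1]>15)&(L[:,1]<90)&(L[:,0]>0); print(k.sum(),np.percentile(L[k,0],[2,50,98]))
E
python3 bar.py w4; python3 -c "
from h import *
a=cv2.imread('pics/w4.png'); cv2.imwrite('pics/w4b.png',cv2.resize(a[130:384,60:500],(770,444)))"
```

```text
shift [-0.0153 -0.0001  0.    ] yaw -0.0005 | at [ 555.6 -213.4   57. ] 1.4342 t 4.43
[-3.83158486 -1.03827012  0.32615218]
2201 [47.49792202 53.6919697  62.68342344]
```

View pics/w4b.png

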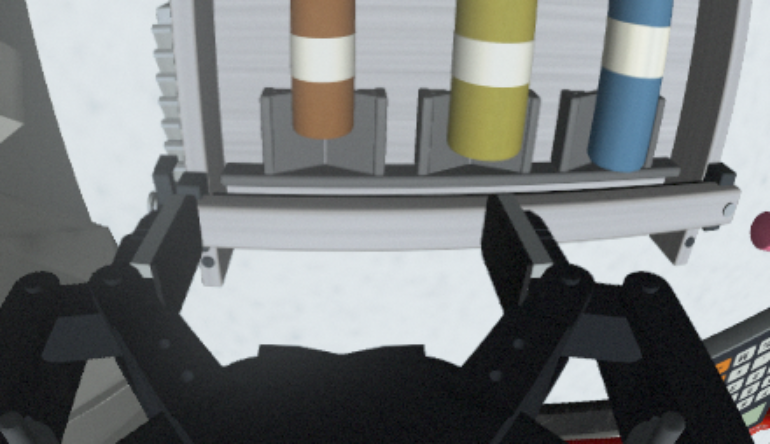

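Call:
drive_tool(xyz=[[-0.004, 0, 0], [-0.008, 0.0005, 0], [-0.012, 0.0005, 0], [-0.015, 0.0005, 0], [-0.015, 0.0005, 0], [-0.015, 0.0005, 0]], yaw=[0, 0, 0, 0, 0, 0])

```text
time_s: 4.98
ee_pos: [570.5, -215.2, 57.3]
tool_rot: [0.0, 0.068, 0.998, -0.0]
contact_force: [-2.6, -1.0, -0.3]
finger_gap: 85.4
grasp_force: 1.1
```

```bash
python3 bar.py w5
```

```text
shift [-0.0003 -0.0004  0.0003] yaw -0.0006 | at [ 570.5 -215.2   57.3] 1.4341 t 4.98
[-2.59388149 -1.01550513 -0.31028776]
2199 [62.61103217 68.8876135  78.03196782]
```

Call:
drive_tool(xyz=[[0.012, 0, 0], [0.035, 0, -0.005], [0.055, 0, -0.015], [0.062, 0, -0.023], [0.062, 0, -0.023], [0.062, 0, -0.023]], yaw=[0, 0, 0, 0, 0, 0])

```text
time_s: 5.53
ee_pos: [510.1, -207.2, 81.5]
tool_rot: [0.002, 0.068, 0.998, -0.001]
contact_force: [-0.1, 0.3, 0.0]
finger_gap: 85.8
grasp_force: 0.0
```

Call:
drive_tool(xyz=[[0, -0.004, 0], [0, -0.007, 0], [0, -0.007, 0], [0, -0.007, 0], [0, -0.007, 0]], yaw=[0, 0, 0, 0, 0], grip=0.046, grip_force=25)

```text
time_s: 5.95
ee_pos: [507.9, -213.6, 79.9]
tool_rot: [-0.0, 0.068, 0.998, 0.0]
contact_force: [0.0, 0.2, 0.7]
finger_gap: 45.9
grasp_force: 0.0
```

Run:
```python
from h import *
a,d,i=grab('wrist','w6'); go(*loc(0,-56),24,np.pi/2+CA)
o=status.get_obs(); T=rot(o['tool_rot']); t=np.array(o['ee_pos'])
L=np.array([T.T@(bydepth(i,d,u,v,True)-t) for u in range(100,420) for v in range(200,384) if 0<d[v,u]<400])
k=L[(abs(L[:,0])<15)&(L[:,2]>-30)&(L[:,2]<25)]
for y in range(-60,60,5):
    q=k[(k[:,1]>=y)&(k[:,1]<y+5)]
    if len(q)>5: print(y,len(q),np.percentile(q[:,2],[50,98]).round(1))
cv2.imwrite('pics/w6b.png',cv2.resize(a[110:384,60:460],(800,548))[:,:,::-1])
```

```text
shift [-0.0006 -0.0005  0.0559] yaw -0.0007 | at [ 507.9 -213.5   79.9] 1.4339 t 6.0
-45 29 [-29.2 -27.1]
-40 134 [-12.3   5.2]
-35 242 [-9.4  6.8]
-30 499 [-14.1   9.3]
-25 825 [-12.1  12.5]
20 908 [-13.1  12.1]
25 433 [-13.8  10. ]
30 271 [-9.8  6.5]
35 104 [-13.7   3.8]
40 26 [-29.2 -27.7]
```

View pics/w6b.png

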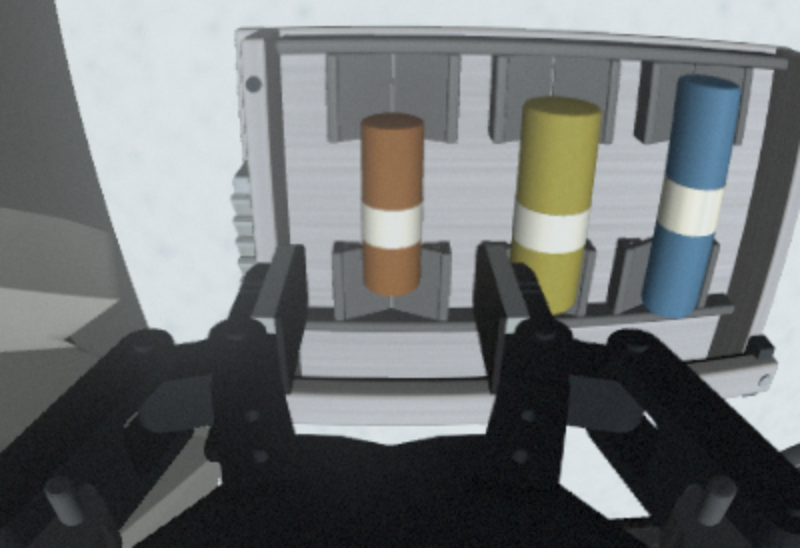

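Run:
```python
from h import *
p,d,i=load('w6')
c,s=np.cos(CA),np.sin(CA); M=np.array([[c,-s],[s,c]])
for n,b1,b2,r,z in [('short',(392,207),(391,245),10.5,17.6),('thick',(552,208),(549,250),13.3,20.7),('long',(696,184),(688,234),12,19.2)]:
    # band edges on roll top
    q=[onz(i,60+u/2,110+v/2,z+r*0.98,True)[:2] for u,v in (b1,b2)]
    m=(q[0]+q[1])/2; print(n,m.round(1),'local',((m-C0)@M).round(1))
```

```text
short [ 513.  -213.8] local [  4.6 -55.1]
thick [ 519.2 -161.5] local [ 3.6 -2.5]
long [ 522.1 -107.2] local [-0.9 51.8]
```

Call:
drive_tool(xyz=[[-0.001, -0.0005, 0.012], [-0.0015, -0.0005, 0.028], [-0.0015, -0.0005, 0.044], [-0.0015, -0.0005, 0.053], [-0.0015, -0.0005, 0.056], [-0.0015, -0.0005, 0.056], [-0.0015, -0.0005, 0.056]], yaw=[0, 0, 0, 0, 0, 0, 0])

```text
time_s: 6.58
ee_pos: [509.5, -214.4, 24.4]
tool_rot: [0.0, 0.068, 0.998, -0.0]
contact_force: [0.5, 0.9, 0.4]
finger_gap: 45.8
grasp_force: 0.0
```

Call:
drive_tool(xyz=[[0, 0, 0], [0, 0, 0], [0, 0, 0], [0, 0, 0], [0, 0, 0], [0, 0, 0]], yaw=[0, 0, 0, 0, 0, 0], grip=0.015, grip_force=30)

```text
time_s: 7.08
ee_pos: [510.2, -213.6, 25.5]
tool_rot: [0.001, 0.068, 0.998, 0.0]
contact_force: [-0.2, 4.7, 5.2]
finger_gap: 19.3
grasp_force: 29.9
```

Call:
drive_tool(xyz=[[0, 0, -0.008], [0, 0, -0.025], [0, 0, -0.05], [0, 0, -0.075], [0, 0, -0.09], [0, 0, -0.09], [0, 0, -0.09]], yaw=[0, 0, 0, 0, 0, 0, 0])

```text
time_s: 7.67
ee_pos: [510.0, -215.0, 115.6]
tool_rot: [0.001, 0.068, 0.998, -0.001]
contact_force: [-0.1, -0.8, -1.1]
finger_gap: 20.0
grasp_force: 29.5
```

Run:
```python
from h import *
a,d,i=grab('wrist','w7'); o=status.get_obs(); print(o['ee_pos'],o['finger_gap'])
cv2.imwrite('pics/w7b.png',cv2.resize(a[150:384,100:410],(795,600))[:,:,::-1])
```

```text
[ 509.05311128 -214.33318281  114.08795651] 19.68210152650006
```

View pics/w7b.png

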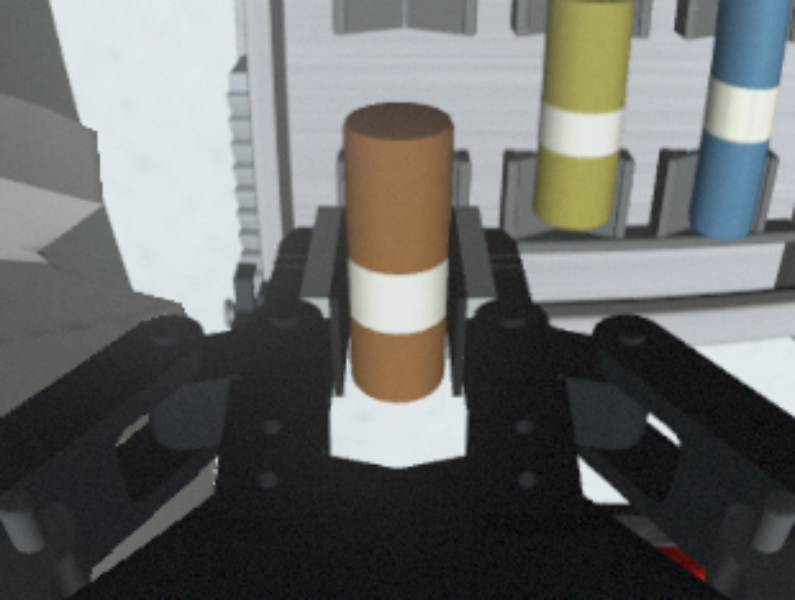

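```bash
cat > held.py <<'E'
from h import *
import sys
f,h0,h1=sys.argv[1],int(sys.argv[2]),int(sys.argv[3])
p,d,i=load(f); o=status.get_obs(); T=rot(o['tool_rot']); t=np.array(o['ee_pos'])
hs=cv2.cvtColor(p,cv2.COLOR_RGB2HSV)
L=np.array([T.T@(bydepth(i,d,u,v,True)-t) for u in range(150,370) for v in range(150,384) if d[v,u]>0 and h0<=hs[v,u,0]<=h1 and hs[v,u,1]>80])
L=L[(abs(L[:,1])<16)&(abs(L[:,0])<60)&(abs(L[:,2])<40)]
print('roll in tool x',np.percentile(L[:,0],[0.5,99.5]).round(1),'y',np.percentile(L[:,1],[1,50,99]).round(1),'z top',np.percentile(L[:,2],[1]).round(1))
E
python3 held.py w7 5 18; python3 -c "
from h import *
go(440,70,140,np.pi/2+np.radians(5.3))"
```

```text
roll in tool x [-29.9  30.6] y [-10.2  -0.6   9. ] z top [-5.3]
shift [ 0.1072  0.2722 -0.026 ] yaw -0.2294 | at [ 509.1 -214.3  114.1] 1.4339 t 7.72
```

Call:
drive_tool(xyz=[[0.012, 0.02, -0.01], [0.025, 0.055, -0.02], [0.038, 0.09, -0.026], [0.05, 0.125, -0.026], [0.065, 0.16, -0.026], [0.08, 0.195, -0.026], [0.093, 0.23, -0.026], [0.103, 0.26, -0.026], [0.107, 0.272, -0.026], [0.107, 0.272, -0.026]], yaw=[-0.01, -0.03, -0.06, -0.09, -0.12, -0.15, -0.18, -0.21, -0.229, -0.229])

```text
time_s: 8.55
ee_pos: [438.2, 72.3, 138.4]
tool_rot: [-0.002, -0.048, 0.999, 0.0]
contact_force: [-0.2, 0.7, -1.0]
finger_gap: 19.8
grasp_force: 29.7
```

Call:
drive_tool(xyz=[[0, 0, 0], [0, 0, 0]], yaw=[0, 0])

```text
time_s: 8.72
ee_pos: [440.0, 69.2, 139.4]
tool_rot: [-0.001, -0.046, 0.999, -0.0]
contact_force: [-0.3, 0.2, -0.5]
finger_gap: 19.9
grasp_force: 29.7
```

Run:
```python
from h import *
a,d,i=grab('wrist','w8'); o=status.get_obs(); print(o['ee_pos'],o['finger_gap'])
cv2.imwrite('pics/w8b.png',cv2.resize(a,(768,576))[:,:,::-1])
```

```text
[440.19570477  68.87858751 139.55815186] 19.765814895284336
```

View pics/w8b.png

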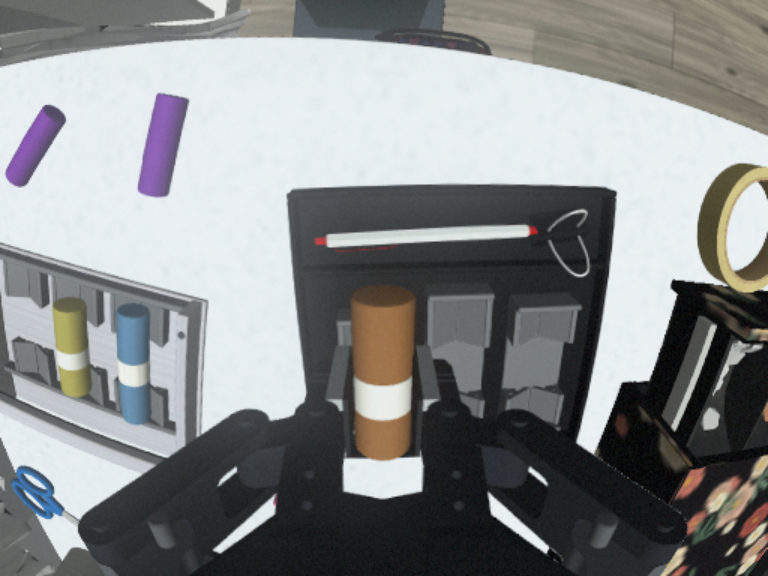

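Run:
```python
from h import *
def cloud(f,w,us,vs):
    p,d,i=load(f); return np.array([bydepth(i,d,u,v,w) for u in us for v in vs if d[v,u]>0])
for f,w,us,vs in [('top0',False,range(130,260),range(150,270)),('scene0',False,range(200,380),range(190,320)),('w8',True,range(180,420),range(120,300))]:
    Q=cloud(f,w,us,vs)
    for n,c,ln,wd in [('thick',(494.2,176.8),98,42.6),('long',(500.1,121.6),116,40),('short',(507.6,64.8),86,37)]:
        a=np.radians(5.3); M=np.array([[np.cos(a),-np.sin(a)],[np.sin(a),np.cos(a)]])
        L=(Q[:,:2]-c)@M
        k=(abs(L[:,0])<ln/2+10)&(abs(L[:,1])<wd/2+6)&(Q[:,2]>15)&(Q[:,2]<34)
        if k.sum()<30: print(f,n,k.sum()); continue
        P=np.percentile(L[k],[1,99],axis=0); r=cv2.minAreaRect(Q[k,:2].astype(np.float32))
        print(f,n,k.sum(),'ctr off',P.mean(0).round(1),'size',(P[1]-P[0]).round(1),'rect',np.round(r[0],1),np.round(r[1],1),round(r[2],1),'ztop',np.percentile(Q[k,2],95).round(1))
```

```text
top0 thick 316 ctr off [0.9 0.6] size [97.1 43.9] rect [495.2 178. ] [98.  43.5] 7.1 ztop 27.6
top0 long 365 ctr off [-4.   0.3] size [126.4  41.8] rect [495.8 122.6] [127.3  50.8] 6.3 ztop 25.8
top0 short 203 ctr off [0.9 1.9] size [85.2 37.3] rect [508.3  66.9] [85.6 37.4] 7.0 ztop 25.8
scene0 thick 425 ctr off [1.1 1.4] size [97.5 43.5] rect [494.9 177.9] [98.3 44.1] 6.5 ztop 26.4
scene0 long 417 ctr off [-3.9  0.7] size [126.3  42.3] rect [495.9 121.6] [127.1  42.4] 6.5 ztop 25.0
scene0 short 201 ctr off [1. 2.] size [85.7 38.5] rect [508.5  66.4] [85.8 38.8] 7.0 ztop 23.9
w8 thick 1417 ctr off [-0.8  0.3] size [94.3 44.1] rect [494.4 177.6] [97.2 43.4] 7.1 ztop 27.7
w8 long 1474 ctr off [-17.   -0.6] size [100.9  42. ] rect [484.3 119.3] [104.  51.] 4.8 ztop 26.5
w8 short 178 ctr off [  0.3 -13.3] size [82.9  8.1] rect [509.9  51.5] [84.5  8.6] 5.4 ztop 25.3
```

Run:
```python
from h import *
go(508.4,66.6,75,np.pi/2+np.radians(7))
Q=[]
for f in ('top0','scene0'):
    p,d,i=load(f); us,vs=(range(130,260),range(150,270)) if f=='top0' else (range(200,380),range(190,320))
    Q=np.array([bydepth(i,d,u,v) for u in us for v in vs if d[v,u]>0])
    for n,c,ln,wd in [('thick',(495,177.9),98,42.6),('long',(501.5,121.5),116,40),('short',(508.4,66.6),86,37)]:
        a=np.radians(7); M=np.array([[np.cos(a),-np.sin(a)],[np.sin(a),np.cos(a)]]); L=(Q[:,:2]-c)@M
        k=(abs(L[:,0])<ln/2+4)&(abs(L[:,1])<wd/2+4)&(Q[:,2]>17)&(Q[:,2]<34)
        r=cv2.minAreaRect(Q[k,:2].astype(np.float32)); P=np.percentile(L[k],[1,99],axis=0)
        print(f,n,'off',P.mean(0).round(1),(P[1]-P[0]).round(1),np.round(r[0],1),np.round(r[1],1),r[2])
```

```text
shift [-0.0678 -0.0084  0.0645] yaw -0.0312 | at [440.2  68.9 139.6] 1.6617 t 8.77
top0 thick off [ 0.1 -0.3] [97.2 42.4] [495.2 178. ] [98.  43.5] 7.079607009887695
top0 long off [0.3 0.6] [114.9  39.7] [501.7 122.3] [115.6  40.3] 7.056938171386719
top0 short off [-0. -0.] [85.4 36.4] [508.3  66.4] [85.7 36.8] 6.695896625518799
scene0 thick off [0.2 0.1] [97.4 43. ] [494.9 177.9] [98.3 44.1] 6.5063652992248535
scene0 long off [0.3 0.9] [115.3  41.1] [501.5 122.2] [116.   42.4] 6.503950595855713
scene0 short off [ 0.1 -0.4] [85.7 37.4] [508.5  66.1] [85.8 38.2] 7.005251407623291
```

Call:
drive_tool(xyz=[[-0.015, -0.002, 0.01], [-0.035, -0.005, 0.025], [-0.055, -0.008, 0.045], [-0.066, -0.0087, 0.06], [-0.068, -0.0087, 0.065], [-0.068, -0.0087, 0.065], [-0.068, -0.0087, 0.065]], yaw=[-0.01, -0.02, -0.03, -0.03, -0.03, -0.03, -0.03])

```text
time_s: 9.35
ee_pos: [508.3, 66.6, 75.0]
tool_rot: [-0.001, -0.06, 0.998, 0.0]
contact_force: [0.1, 0.2, -0.5]
finger_gap: 19.7
grasp_force: 29.7
```

```bash
python3 -c "
from h import *
go(508.4,66.3,30,np.pi/2+np.radians(6.9))"
```

```text
shift [-0.0002 -0.0003  0.045 ] yaw 0.0005 | at [508.3  66.6  75. ] 1.6917 t 9.35
```

Call:
drive_tool(xyz=[[0, 0, 0.01], [0, 0, 0.022], [0, 0, 0.034], [0, 0, 0.04], [0, 0, 0.043], [0, 0, 0.045], [0, 0, 0.045], [0, 0, 0.045]], yaw=[0, 0, 0, 0, 0, 0, 0, 0])

```text
time_s: 10.02
ee_pos: [509.2, 67.4, 30.4]
tool_rot: [0.0, -0.061, 0.998, 0.0]
contact_force: [0.3, 0.4, -0.8]
finger_gap: 19.8
grasp_force: 29.7
```

Call:
drive_tool(xyz=[[0, 0, 0], [0, 0, 0], [0, 0, 0], [0, 0, 0]], yaw=[0, 0, 0, 0], grip=0.046)

```text
time_s: 10.35
ee_pos: [509.2, 67.4, 30.6]
tool_rot: [0.0, -0.061, 0.998, -0.0]
contact_force: [-0.2, -0.1, -0.3]
finger_gap: 45.8
grasp_force: 0.0
```

Call:
drive_tool(xyz=[[0, 0, -0.01], [0, 0, -0.03], [0, 0, -0.055], [0, 0, -0.07], [0, 0, -0.08], [0, 0, -0.08]], yaw=[0, 0, 0, 0, 0, 0])

```text
time_s: 10.85
ee_pos: [510.9, 67.4, 113.4]
tool_rot: [0.003, -0.061, 0.998, -0.0]
contact_force: [0.6, 0.1, 1.3]
finger_gap: 45.6
grasp_force: 0.0
```

Run:
```python
from h import *
a,d,i=grab('wrist','w9'); go(*loc(0,0),100,np.pi/2+CA)
cv2.imwrite('pics/w9b.png',cv2.resize(a[110:384,60:460],(800,548))[:,:,::-1])
```

```text
shift [ 0.0216 -0.225   0.0118] yaw 0.2583 | at [509.9  67.4 111.8] 1.693 t 10.9
```

View pics/w9b.png

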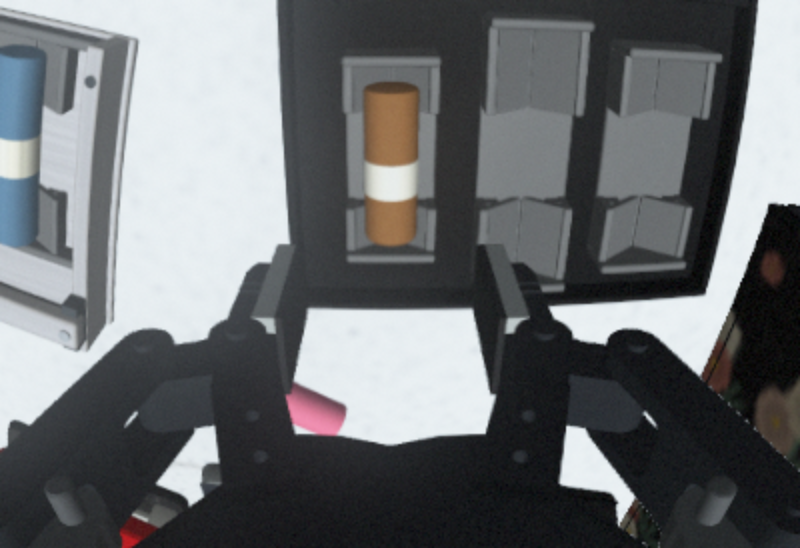

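Call:
drive_tool(xyz=[[0.002, -0.02, 0.003], [0.005, -0.05, 0.006], [0.008, -0.085, 0.01], [0.011, -0.12, 0.012], [0.015, -0.155, 0.012], [0.018, -0.19, 0.012], [0.021, -0.215, 0.012], [0.0216, -0.225, 0.012], [0.0216, -0.225, 0.012], [0.0216, -0.225, 0.012]], yaw=[0.02, 0.05, 0.08, 0.12, 0.16, 0.2, 0.24, 0.258, 0.258, 0.258])

```text
time_s: 11.73
ee_pos: [514.1, -158.0, 97.1]
tool_rot: [-0.001, 0.068, 0.998, 0.001]
contact_force: [0.2, 1.2, 0.4]
finger_gap: 46.0
grasp_force: 0.0
```

Run:
```python
from h import *
a,d,i=grab('wrist','w10'); go(*loc(0,0),26,np.pi/2+CA)
o=status.get_obs(); T=rot(o['tool_rot']); t=np.array(o['ee_pos']); hs=cv2.cvtColor(a,cv2.COLOR_RGB2HSV)
L=np.array([[*(T.T@(bydepth(i,d,u,v,True)-t)),hs[v,u,0],hs[v,u,1]] for u in range(100,450) for v in range(120,384) if d[v,u]>0])
k=(L[:,4]>90)&(L[:,3]>18)&(L[:,3]<35)&(abs(L[:,1])<25)&(abs(L[:,0])<60)
print('thick tool x',np.percentile(L[k,0],[.5,99.5]).round(1),'y',np.percentile(L[k,1],[1,99]).round(1),'top',np.percentile(L[k,2],[1]))
```

```text
shift [-0.0021 -0.0012  0.0713] yaw 0.0013 | at [ 514.2 -157.3   97.3] 1.4359 t 11.78
thick tool x [-38.9  33.6] y [-11.9  12.2] top [61.78885043]
```

Call:
drive_tool(xyz=[[-0.001, 0, 0.015], [-0.0025, -0.0003, 0.035], [-0.0025, -0.0003, 0.055], [-0.0025, -0.0003, 0.067], [-0.0025, -0.0003, 0.071], [-0.0025, -0.0003, 0.071], [-0.0025, -0.0003, 0.071]], yaw=[0, 0, 0, 0, 0, 0, 0])

```text
time_s: 12.37
ee_pos: [517.7, -158.7, 27.8]
tool_rot: [0.0, 0.067, 0.998, -0.0]
contact_force: [0.2, -0.1, -0.2]
finger_gap: 46.1
grasp_force: 0.0
```

Call:
drive_tool(xyz=[[0, 0, 0], [0, 0, 0], [0, 0, 0], [0, 0, 0], [0, 0, 0], [0, 0, 0]], yaw=[0, 0, 0, 0, 0, 0], grip=0.02, grip_force=35)

```text
time_s: 12.87
ee_pos: [518.6, -158.2, 29.0]
tool_rot: [0.001, 0.068, 0.998, 0.001]
contact_force: [0.4, 6.6, 4.8]
finger_gap: 25.4
grasp_force: 34.2
```

Call:
drive_tool(xyz=[[0, 0, -0.008], [0, 0, -0.025], [0, 0, -0.05], [0, 0, -0.075], [0, 0, -0.09], [0, 0, -0.09], [0, 0, -0.09], [0, 0, -0.09]], yaw=[0, 0, 0, 0, 0, 0, 0, 0])

```text
time_s: 13.53
ee_pos: [516.6, -159.1, 116.5]
tool_rot: [-0.001, 0.068, 0.998, 0.0]
contact_force: [-0.4, 0.5, -3.1]
finger_gap: 25.2
grasp_force: 34.9
```

```bash
python3 - <<'E'
from h import *
a,d,i=grab('wrist','w11'); go(495,178,100,np.pi/2+np.radians(6.9))
E
python3 held.py w11 18 35
```

```text
shift [0.0666 0.3309 0.0162] yaw -0.2563 | at [ 516.2 -158.8  115.8] 1.4349 t 13.58
roll in tool x [-34.   38.4] y [-12.5  -0.2  12.1] z top [-6.9]
```

Call:
drive_tool(xyz=[[0.005, 0.02, 0], [0.012, 0.055, 0], [0.019, 0.092, 0], [0.026, 0.13, 0], [0.033, 0.168, 0], [0.04, 0.206, 0], [0.047, 0.244, 0], [0.054, 0.28, 0], [0.06, 0.31, 0], [0.0644, 0.331, 0.01]], yaw=[-0.01, -0.03, -0.06, -0.09, -0.12, -0.15, -0.18, -0.21, -0.24, -0.256])

```text
time_s: 14.42
ee_pos: [498.2, 180.3, 107.4]
tool_rot: [0.0, -0.062, 0.998, 0.0]
contact_force: [1.4, 0.3, -1.6]
finger_gap: 25.1
grasp_force: 35.0
```

Call:
drive_tool(xyz=[[0, 0, 0.015], [0, 0, 0.03], [0, 0, 0.03], [0, 0, 0.03]], yaw=[0, 0, 0, 0])

```text
time_s: 14.75
ee_pos: [496.4, 177.1, 75.1]
tool_rot: [-0.003, -0.06, 0.998, -0.0]
contact_force: [-0.1, -0.1, -1.5]
finger_gap: 25.3
grasp_force: 35.0
```

```bash
python3 -c "
from h import *
go(497.2,178.3,33,np.pi/2+np.radians(6.9))"
```

```text
shift [-0.0012  0.0011  0.0421] yaw -0.0 | at [496.4 177.1  75.1] 1.6912 t 14.75
```

Call:
drive_tool(xyz=[[-0.001, 0.001, 0.01], [-0.001, 0.001, 0.022], [-0.001, 0.001, 0.032], [-0.001, 0.001, 0.038], [-0.001, 0.001, 0.042], [-0.001, 0.001, 0.042], [-0.001, 0.001, 0.042]], yaw=[0, 0, 0, 0, 0, 0, 0])

```text
time_s: 15.33
ee_pos: [499.3, 178.5, 35.1]
tool_rot: [-0.0, -0.06, 0.998, -0.0]
contact_force: [-0.2, -0.2, -2.5]
finger_gap: 25.3
grasp_force: 35.0
```

Call:
drive_tool(xyz=[[0, 0, 0], [0, 0, 0], [0, 0, 0], [0, 0, 0]], yaw=[0, 0, 0, 0], grip=0.046)

```text
time_s: 15.67
ee_pos: [499.7, 178.6, 35.8]
tool_rot: [0.001, -0.06, 0.998, 0.0]
contact_force: [0.3, 0.0, -0.2]
finger_gap: 46.3
grasp_force: 0.0
```

Call:
drive_tool(xyz=[[0, 0, -0.01], [0, 0, -0.03], [0, 0, -0.055], [0, 0, -0.07], [0, 0, -0.08], [0, 0, -0.08]], yaw=[0, 0, 0, 0, 0, 0])

```text
time_s: 16.17
ee_pos: [501.2, 179.0, 118.6]
tool_rot: [0.003, -0.06, 0.998, 0.0]
contact_force: [0.7, -0.1, 0.8]
finger_gap: 46.3
grasp_force: 0.0
```

Run:
```python
from h import *
a,d,i=grab('wrist','w12'); go(*loc(0,56),100,np.pi/2+CA)
cv2.imwrite('pics/w12b.png',cv2.resize(a[110:384,60:460],(800,548))[:,:,::-1])
```

```text
shift [ 0.0106 -0.2827  0.0167] yaw 0.2564 | at [500.2 178.8 116.8] 1.691 t 16.22
```

View pics/w12b.png

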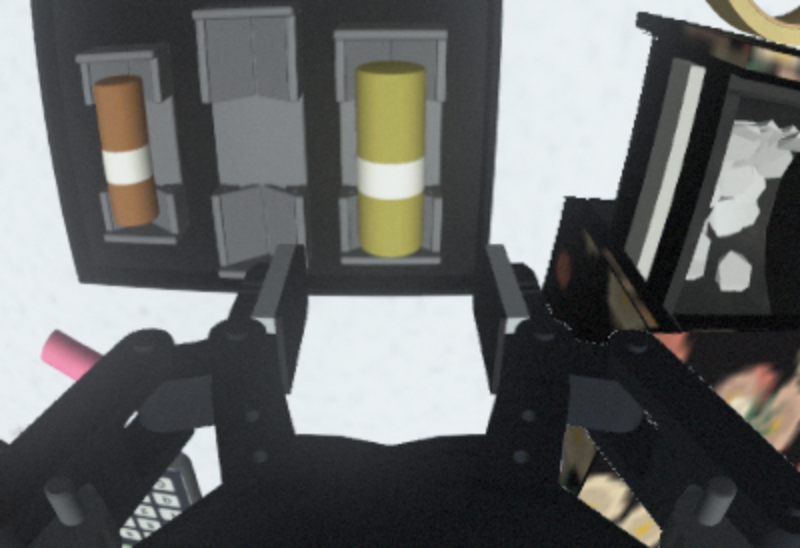

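```bash
cat > seat.py <<'E'
from h import *
import sys
f,w=sys.argv[1],sys.argv[1][0]=='w'
p,d,i=load(f); hs=cv2.cvtColor(p,cv2.COLOR_RGB2HSV)
Q=np.array([[*bydepth(i,d,u,v,w),hs[v,u,0],hs[v,u,1]] for u in range(0,512) for v in range(90,340) if d[v,u]>0])
a=np.radians(6.9); M=np.array([[np.cos(a),-np.sin(a)],[np.sin(a),np.cos(a)]])
for n,c,h0,h1,ln in [('short',(508.4,66.3),4,17,86),('thick',(495,178),18,35,98),('long',(501.6,122.2),95,115,116)]:
    L=(Q[:,:2]-c)@M; g=(abs(L[:,0])<ln/2+8)&(abs(L[:,1])<30)
    k=g&(Q[:,3]>=h0)&(Q[:,3]<=h1)&(Q[:,4]>90)&(Q[:,2]>8)
    if k.sum()<40: continue
    B=L[k]; z=Q[k,2]; t=z>np.percentile(z,60); fit=np.polyfit(B[t,0],z[t],1); fy=np.polyfit(B[t,0],B[t,1],1)
    gr=g&(Q[:,4]<60)&(Q[:,2]>17)&(Q[:,2]<34)
    print(f,n,'x',np.percentile(B[:,0],[.5,99.5]).round(1),'y',np.percentile(B[:,1],[1,99]).round(1),'top z',np.percentile(z,98).round(1),'tilt deg',np.degrees(fit[0]).round(1),'yaw',np.degrees(fy[0]).round(1),'cradle x',np.percentile(L[gr,0],[1,99]).round(1))
E
python3 seat.py w12; python3 -c "
from h import *
grab('scene','s12')"; python3 seat.py s12
```

```text
w12 short x [-30.6  30. ] y [-6.7 11. ] top z 33.6 tilt deg -0.0 yaw -0.1 cradle x [-42.5  43.1]
w12 thick x [-34.4  37.9] y [-12.   12.1] top z 39.7 tilt deg -0.0 yaw 0.2 cradle x [-48.3  49. ]
s12 short x [-15.4  30.1] y [-7.  10.5] top z 32.9 tilt deg 0.3 yaw 0.9 cradle x [-12.8  42.9]
s12 thick x [-33.8  38.7] y [-8.1 13.3] top z 38.6 tilt deg 0.2 yaw -0.8 cradle x [-48.5  48.7]
```

Call:
drive_tool(xyz=[[0.001, -0.02, 0.003], [0.002, -0.055, 0.006], [0.003, -0.09, 0.01], [0.005, -0.125, 0.014], [0.006, -0.16, 0.017], [0.007, -0.195, 0.017], [0.009, -0.23, 0.017], [0.01, -0.262, 0.017], [0.0106, -0.2827, 0.017], [0.0106, -0.2827, 0.017]], yaw=[0.02, 0.05, 0.08, 0.11, 0.14, 0.17, 0.2, 0.23, 0.256, 0.256])

```text
time_s: 17.1
ee_pos: [522.0, -107.0, 96.9]
tool_rot: [-0.001, 0.07, 0.998, -0.0]
contact_force: [-0.3, -0.3, 0.2]
finger_gap: 45.7
grasp_force: 0.0
```

Call:
drive_tool(xyz=[[0, 0, 0], [0, 0, 0]], yaw=[0, 0])

```text
time_s: 17.27
ee_pos: [521.6, -102.6, 97.0]
tool_rot: [-0.001, 0.068, 0.998, 0.001]
contact_force: [0.3, 0.1, 0.2]
finger_gap: 45.7
grasp_force: 0.0
```

Run:
```python
from h import *
a,d,i=grab('wrist','w13'); go(*loc(0,56),26,np.pi/2+CA)
o=status.get_obs(); T=rot(o['tool_rot']); t=np.array(o['ee_pos']); hs=cv2.cvtColor(a,cv2.COLOR_RGB2HSV)
L=np.array([[*(T.T@(bydepth(i,d,u,v,True)-t)),hs[v,u,0],hs[v,u,1]] for u in range(100,450) for v in range(80,384) if d[v,u]>0])
k=(L[:,4]>90)&(L[:,3]>95)&(L[:,3]<115)&(abs(L[:,1])<25)&(abs(L[:,0])<65)
print('long tool x',np.percentile(L[k,0],[.5,99.5]).round(1),'y',np.percentile(L[k,1],[1,99]).round(1),'top',np.percentile(L[k,2],[1]))
```

```text
shift [-0.0021 -0.0007  0.0712] yaw 0.0014 | at [ 521.8 -102.2   97.2] 1.436 t 17.32
long tool x [-46.6  42.6] y [-10.4  23.3] top [-83.60005]
```

Call:
drive_tool(xyz=[[-0.0005, 0, 0.015], [-0.0007, -0.0005, 0.035], [-0.0007, -0.0005, 0.055], [-0.0007, -0.0005, 0.068], [-0.0007, -0.0005, 0.072], [-0.0007, -0.0005, 0.072], [-0.0007, -0.0005, 0.072]], yaw=[0, 0, 0, 0, 0, 0, 0])

```text
time_s: 17.9
ee_pos: [523.5, -103.2, 26.6]
tool_rot: [0.0, 0.067, 0.998, 0.0]
contact_force: [-0.3, -0.5, -0.3]
finger_gap: 45.9
grasp_force: 0.0
```

Call:
drive_tool(xyz=[[0, 0, 0], [0, 0, 0], [0, 0, 0], [0, 0, 0], [0, 0, 0], [0, 0, 0]], yaw=[0, 0, 0, 0, 0, 0], grip=0.018)

```text
time_s: 18.4
ee_pos: [524.5, -102.5, 28.0]
tool_rot: [0.001, 0.068, 0.998, 0.001]
contact_force: [-0.0, 8.7, 6.4]
finger_gap: 22.5
grasp_force: 34.3
```

Call:
drive_tool(xyz=[[0, 0, -0.008], [0, 0, -0.025], [0, 0, -0.05], [0, 0, -0.075], [0, 0, -0.09], [0, 0, -0.09], [0, 0, -0.09], [0, 0, -0.09]], yaw=[0, 0, 0, 0, 0, 0, 0, 0])

```text
time_s: 19.07
ee_pos: [522.5, -103.9, 115.5]
tool_rot: [-0.001, 0.068, 0.998, 0.0]
contact_force: [-0.8, 0.4, -2.1]
finger_gap: 22.6
grasp_force: 34.7
```

```bash
python3 - <<'E'
from h import *
a,d,i=grab('wrist','w14'); go(501.6,122.2,100,np.pi/2+np.radians(6.9))
E
python3 held.py w14 95 115
```

```text
shift [0.0509 0.221  0.0151] yaw -0.2564 | at [ 522.1 -103.7  114.9] 1.4349 t 19.12
roll in tool x [-43.6  46.1] y [-11.1  -0.2  11. ] z top [-5.1]
```

Call:
drive_tool(xyz=[[0.003, 0.015, 0], [0.01, 0.045, 0], [0.018, 0.08, 0], [0.026, 0.115, 0], [0.034, 0.15, 0], [0.042, 0.185, 0], [0.048, 0.21, 0], [0.0495, 0.221, 0], [0.0495, 0.221, 0.02], [0.0495, 0.221, 0.04]], yaw=[-0.02, -0.05, -0.08, -0.11, -0.14, -0.18, -0.22, -0.256, -0.256, -0.256])

```text
time_s: 19.95
ee_pos: [504.7, 122.5, 76.0]
tool_rot: [0.001, -0.061, 0.998, -0.0]
contact_force: [0.5, -0.2, -1.6]
finger_gap: 22.6
grasp_force: 34.8
```

Call:
drive_tool(xyz=[[0, 0, 0], [0, 0, 0], [0, 0, 0]], yaw=[0, 0, 0])

```text
time_s: 20.2
ee_pos: [504.2, 121.2, 76.3]
tool_rot: [-0.0, -0.06, 0.998, -0.0]
contact_force: [0.5, -0.4, -1.8]
finger_gap: 22.2
grasp_force: 34.7
```

```bash
python3 -c "
from h import *
go(502.8,122.2,32.5,np.pi/2+np.radians(6.9))"
```

```text
shift [0.0012 0.0012 0.0438] yaw -0.0008 | at [504.2 121.2  76.3] 1.6904 t 20.2
```

Call:
drive_tool(xyz=[[0.001, 0.001, 0.01], [0.002, 0.001, 0.022], [0.002, 0.001, 0.033], [0.002, 0.001, 0.04], [0.002, 0.001, 0.044], [0.002, 0.001, 0.044], [0.002, 0.001, 0.044]], yaw=[0, 0, 0, 0, 0, 0, 0])

```text
time_s: 20.78
ee_pos: [501.1, 122.7, 32.3]
tool_rot: [-0.001, -0.06, 0.998, 0.0]
contact_force: [-5.8, 0.4, 6.2]
finger_gap: 22.8
grasp_force: 35.6
```

Call:
drive_tool(xyz=[[0, 0, 0], [0, 0, 0], [0, 0, 0], [0, 0, 0]], yaw=[0, 0, 0, 0], grip=0.04)

```text
time_s: 21.12
ee_pos: [502.2, 122.4, 32.2]
tool_rot: [0.0, -0.06, 0.998, -0.0]
contact_force: [0.7, -0.1, -0.3]
finger_gap: 40.3
grasp_force: 0.0
```

Call:
drive_tool(xyz=[[0, 0, -0.01], [0, 0, -0.03], [0, 0, -0.06], [0, 0, -0.09], [0, 0, -0.12], [0, 0, -0.12], [0, 0, -0.12]], yaw=[0, 0, 0, 0, 0, 0, 0])

```text
time_s: 21.7
ee_pos: [504.0, 122.6, 155.4]
tool_rot: [0.003, -0.06, 0.998, 0.0]
contact_force: [-0.8, -0.7, 0.0]
finger_gap: 40.6
grasp_force: 0.0
```

```bash
python3 - <<'E'
from h import *
a,d,i=grab('wrist','w15')
cv2.imwrite('pics/w15b.png',cv2.resize(a[60:334,60:460],(800,548))[:,:,::-1])
E
python3 seat.py w15
```

```text
w15 short x [-30.4  29.6] y [-7.9 10.7] top z 33.6 tilt deg 0.0 yaw -0.2 cradle x [-42.3  43.3]
w15 thick x [-34.2  38.2] y [-13.   10.8] top z 39.8 tilt deg 0.0 yaw -0.1 cradle x [-48.6  49.3]
w15 long x [-46.7  42.2] y [-10.4  23.1] top z 195.9 tilt deg -6.3 yaw -0.8 cradle x [-57.6  56.8]
```

View pics/w15b.png

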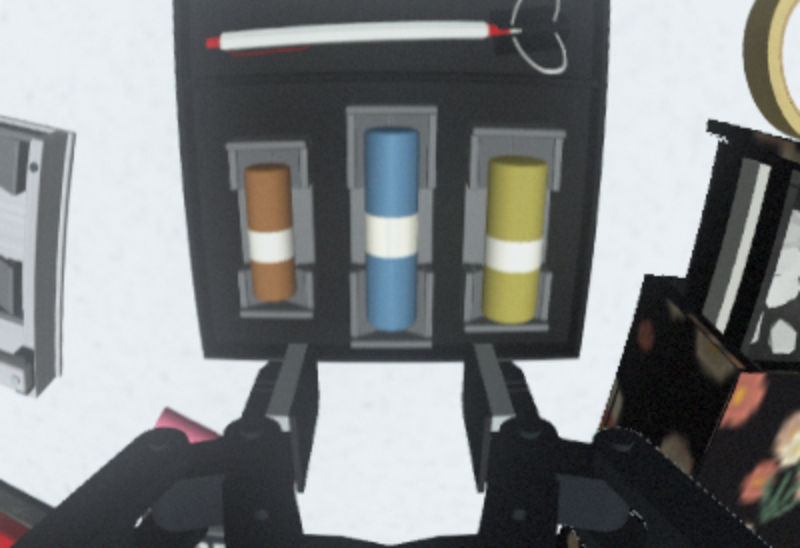

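```bash
sed -i 's/(Q\[:,2\]>8)/(Q[:,2]>8)\&(Q[:,2]<55)/' seat.py; python3 seat.py w15 | grep long; python3 -c "
from h import *
grab('scene','s15'); p,d,i=load('s15'); Q=np.array([bydepth(i,d,u,v) for u in range(200,400) for v in range(100,200) if d[v,u]>0])
c,s=np.cos(CA),np.sin(CA); L=(Q[:,:2]-C0)@np.array([[c,-s],[s,c]])
k=(Q[:,2]>42)&(Q[:,2]<52)&(abs(L[:,1])<95)&(L[:,0]<100)&(L[:,0]>-20); print('bar',np.percentile(L[k,0],[2,98]))"; python3 seat.py s15
```

```text
w15 long x [-46.7  42.3] y [-10.5  11.1] top z 36.7 tilt deg 0.1 yaw -0.0 cradle x [-57.6  56.8]
bar [62.04351033 77.34664254]
s15 short x [-30.1  29.6] y [-5.2 10.9] top z 33.0 tilt deg 0.2 yaw -0.2 cradle x [-42.2  42.8]
s15 thick x [-33.9  38.7] y [-7.6 13. ] top z 38.3 tilt deg -0.2 yaw 0.5 cradle x [-48.5  48.8]
s15 long x [-44.3  33. ] y [-5.2 11.4] top z 35.7 tilt deg 0.1 yaw 0.2 cradle x [-57.3  57.8]
```

All three rolls lie level at their seated heights, and the bar is back about 54 mm.

```bash
python3 -c "
from station import manip
print(manip.finish_job())"
```

```text
the job is handed in; nothing more can be done
None
```

The keeper bar is slid back about 54 mm, clear of the wells; all three rolls lie seated and level in their matching cradles, and the job was handed in at about 22 s on the robot's clock (no verdict was returned).

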